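# Extend the dusting brush and hold it over the carving

### The job

Take the dusting brush that hangs in the slotted tool rack: while it still hangs there, squeeze the button in its wooden grip and draw the grip up to the second stop, so the handle is at its full length. Then slide the brush forward out of its slot and, without touching the limewood carving on the mat, hold it upright with the bristles about 3 cm above the top of the carving, ready to dust it. Finish while still holding it there, fully extended, and leave the gouges, the mallet and the strop block where they are.

Things in the scene. Friction and masses are not known exactly. Their poses are not given: they have to be found in the camera images.
- brush: Lower part of the dusting brush (whole tool about 0.2 kg, varies), hanging head down in a slot of the rack. Origin on its axis at the underside of its collar, which rests on the board; z up the axis; x level, to the button's side (roughly away from the robot). Aluminium rod 14 mm in diameter, collar 30 mm in diameter from z = 0 to 8 mm.
- bristle_tip (a point): Centre of the bristles' lower end, on the brush's axis at z = -78 mm of brush. Bristles up to 38 mm in diameter, z = -78 to -42 mm; above them a steel ferrule 27 mm in diameter, z = -42 to -22 mm. The ferrule under the board lets the hanging brush rise 8 mm at most, so the rack holds the rod back when the grip is pulled up.
- grip_top (a point): Centre of the top of the wooden grip, on the axis, 126 mm above brush when shut. The grip is octagonal, 28 mm across flats, with one flat under the button and one opposite to it (14 mm either side of the axis); it begins 115 mm below its top, slides straight up along the rod and does not turn on it.
- brush_grip (a joint): Draw of the telescoping grip up the rod, m: 0 shut (start), 0.040 first stop, 0.080 second stop, solid end at 0.081. A spring bolt locks it at each stop unless the button is held in; with the button in it slides freely past the first stop with about 1.5 N of friction, and gravity keeps a hanging brush drawn out.
- brush_button (a joint): Travel of the grip's button, m: 0 out, 0.005 fully in. Sprung: 4 N to start, 8 N fully in; the bolt is clear from about 0.0035 on. Squeezing the grip across the button and the flat opposite to it with 20 N or more (35 N is fine) presses the button and grips the handle at once.
- button_face (a point): Centre of the button's outer face, 20.5 mm from the axis and 87 mm above brush when shut (39 mm below the grip's top); rises with the grip. Black button 10 mm wide, 22 mm tall, 6.5 mm proud of the grip's flat (1.5 mm when pressed). Its x points straight out from the grip.
- rack: Fixed wooden tool rack: level board 306 mm long (its y), 14 mm thick, top 100 mm above the bench, on end cheeks. Origin on the bench under the middle slot, x to the back. Three slots 18 mm wide at y = -95, 0, 95 mm, open at the front edge (x = -40 mm), closed at x = +9 mm; the tools hang in them at x = 0, upright.
- rack_front (a point): Middle of the board's front edge, at the board's top. A brush comes out of its slot by moving it 65 mm or more along the rack's -x, level, with its collar a few mm above the board and its ferrule below it.
- carving: Small stepped limewood carving standing loose on the rubber mat, 56 mm wide at its foot and 44 mm tall, about 0.1 kg. Origin at the centre of its underside (3 mm above the bench), z up.
- carving_top (a point): Centre of the carving's top, 44 mm above its origin.
- gouge_broad: Carving gouge with a dark handle and a 14 mm blade, hanging in another slot of the rack; handle 28 mm in diameter, top 92 mm above the board. Origin on its axis at the underside of the handle. To be left alone.
- gouge_narrow: Carving gouge with a narrow 8 mm blade, hanging in another slot of the rack; handle 27 mm in diameter, top 99 mm above the board. Origin on its axis at the underside of the handle. To be left alone.
- mallet: Turned wooden mallet standing on its head on the mat, head 82 mm in diameter, 205 mm tall, handle up. Origin at the centre of its underside. To be left alone.
- strop_block: Wooden block 170 x 50 x 26 mm with a leather top lying on the mat. Origin at the centre of its underside, long side along its x. To be left alone.
Not all that is in view belongs to the job. Leave any pink look-alike of the brush alone. Leave any blue look-alike of the carving alone.

How it is judged (in metres and radians):
On the way, in this order (a step that is already met when the one before it is completed fails the run):
1. the button is pressed in with the brush still shut and hanging in the rack (value of joint brush_button above 0.0033 m and value of joint brush_grip below 0.02 m and distance of brush from where it was at the start of the episode below 0.02 m), for 0.05 s.
2. the grip is drawn up to the second stop with the brush still hanging in its slot (value of joint brush_grip above 0.077 m and distance of brush from where it was at the start of the episode below 0.025 m), for 0.1 s.
3. the brush is out of its slot, upright and still extended (distance of brush from where it was at the start of the episode above 0.06 m and value of joint brush_grip above 0.075 m and angle between brush's own z axis and vertical below 0.5 rad and contact force between brush and rack below 0.2 N), for 0.1 s.
At the end, for the whole second after the job is handed in: Gripper holds the brush clear of rack and carving: drawn at least 75 of 80 mm, upright within 0.2 rad, still (under 30 mm/s), bristle tip 10-60 mm above the carving's top and within 25 mm sideways. Carving within 15 mm, gouges, mallet and strop block within 20 mm of their places (value of joint brush_grip above 0.075 m and horizontal distance between bristle_tip and carving_top below 0.025 m and z of bristle_tip in the frame of carving_top between 0.01 and 0.06 m and angle between brush's own z axis and vertical below 0.2 rad and linear speed of brush below 0.03 m/s and contact force between brush and the fingers above 1 N and contact force between brush and rack below 0.1 N and contact force between brush and carving below 0.1 N and angle between carving's own z axis and vertical below 0.1 rad and distance of carving from where it was at the start of the episode below 0.015 m and distance of each of gouge_broad, gouge_narrow, mallet, strop_block from where it was at the start of the episode below 0.02 m); the arm keeps its last pose, push and grip.
It fails at once if the carving is touched (contact force between carving and brush above 0.5 N or contact force between carving and the arm above 0.5 N or contact force between carving and the fingers above 0.5 N).
It fails at once if a gouge, the mallet or the strop block is disturbed (distance of any of gouge_broad, gouge_narrow, mallet, strop_block from where it was at the start of the episode above 0.02 m).
It also fails if it takes over 61 s, if anything falls off the work surface, if the arm or the gripper's body presses on something with over 40 N, if the wrist force passes 120 N, or if a joint passes its speed limit or range.

### The arm

A 6-joint arm with a two-finger parallel gripper is mounted at the origin on the work surface. World frame = base frame: x ahead of the robot, y to its left, z up, the work surface at z = 0. Lengths are in mm, angles in rad, forces in N, time in s.
With the tool pointing down it reaches from about 350 to 975 mm from the base axis. Payload 7.1 kg.
Tool frame: the origin (TCP) lies at the very end of the fingers, on their centre line; the grasp point (between the pads) lies 19 mm behind it (ctrl.pinch_z is the z of the grasp point in the tool frame, in mm); z points along the fingers, y is the direction in which the jaws open and shut (so a half turn about z gives the same grasp; the last joint's range is limited). The gripper opens to 88 mm and grips with 3 to 60 N. Pads are 20 mm wide; open, the fingers measure 115 mm over their backs; the gripper's body (75 mm by 178 mm) begins 61 mm behind the grasp point.
Start: joints at [1.175, 0.423, 1.63, -0, 1.089, -0.019], TCP at [229.934, 581.15, 222.675] pointing down, gripper open.
Joint ranges: [-3, 3], [-0.9, 2.11], [0.09, 2.58], [-1.31, 4.45], [0.11, 2.69], [-2.54, 2.54]. Speed limits (rad/s): [2.39, 2.39, 3.01, 3.14, 3.14, 3.14].

### API

Orientations are given as a rotation vector (axis times angle).
In Python, from workcell import get_obs, optics, ctrl gives the robot as it stands.
- The arm moves only by the shell command python3 -m jog 'ROWS'. ROWS is a JSON object of lists of equal length, an entry for each row: "delta_rot": the turn, a rotation vector about the tool's x, y, z in rad, a list of three; "translation": the shift along the tool's x, y, z in mm, a list of three; "hand": the opening, from -1 (shut) to 1 (fully open). In form: {"delta_rot": [[rx, ry, rz], ...], "translation": [[x, y, z], ...], "hand": [hand, ...]}. A call has 1 to 5 rows; each row is the pose to reach, as a shift and turn from the pose commanded when the call began, along the tool's axes at that moment; what a row does not reach only later rows make up. A row lasts 1/10 s, in which the tool goes at most 50 mm and 8.59 degrees, less where a joint would pass 70% of its speed; a pose out of reach is approached as far as the arm can. A call with a gripper value outside its range is refused whole. The fingers move at their own pace and stop on an object; the grip force is fixed at half the most. Time passes only in rows, so rows that repeat a pose let the fingers close. It gives the time, the measured TCP pose, the force and the opening at its end, in the units of the state.
- get_obs(): the state, without advancing time (a new reading comes with each control period).
- optics.get_image(name): name is "scene" or "side" or "wrist"; returns the picture (480x640x3 uint8, red, green, blue); there is no depth.
- optics.calibration(name): a dict with "intrinsics" (3x3 intrinsics, pixels), "k1" (the pictures are not rectified: a ray, as slopes to the right and down, at radius r is drawn at 1 + k1 r^2 times it, then the intrinsics apply), "cam_to_world" (4x4, takes a point from camera to world coordinates). Camera axes: x right, y up, looking along -z (the intrinsics and any distortion apply to the point x, -y, -z); pixel columns grow to the right and rows downward; lengths in mm; the calibration is good to about 2 mm. A picture is of the moment at which its call begins: read the wrist's pose just before it. calibration takes no time and is no camera call; for the wrist camera it gives the pose at the moment of the call.
- ctrl.close_job(): hands the job in, once; it reports no verdict.
The state is a dict: "t": time; "qpos": joint angles; "qvel": joint speeds; "joint_torque": joint torques, N m; "ee_pos": TCP position; "orientation": TCP orientation; "ft_force": force on the tool from outside, world axes, zero at the start; "moment": the same for the moment, N m; "width": finger opening in mm.
Only numpy, scipy, OpenCV 4.12 (cv2) and the standard library are available. Lean on these libraries where they do the work, as an engineer would, in place of code of your own. Each camera call takes 0.05 s, during which the arm holds its last target. There are 200 camera calls.

## Working session

There is one attempt and no reset: what is moved stays moved. The work goes in short steps, Python scripts to look and compute and a shell command to move; the robot and the scene stay as the last step left them, time stands still between calls to the robot, and variables do not carry over. Pictures are saved under pics/ and viewed, about 8 in all and at most 12, crops included, and the job is handed in when it is done.

```bash
mkdir -p pics; ls
cat > h.py <<'E'
import numpy as np, cv2
from scipy.spatial.transform import Rotation as R
from workcell import get_obs, optics, ctrl
def snap(n,f):
    c=optics.calibration(n); im=optics.get_image(n); cv2.imwrite(f'pics/{f}.png',im[:,:,::-1]); np.savez(f'pics/{f}.npz',K=c['intrinsics'],k=c['k1'],T=c['cam_to_world']); return im
def ray(f,u,v):
    d=np.load(f'pics/{f}.npz');K=d['K'];T=d['T'];k=float(d['k'])
    p=cv2.undistortPoints(np.array([[[u,v]]],float),K,np.array([k,0,0,0.]))[0,0]
    r=T[:3,:3]@np.array([p[0],-p[1],-1]); return T[:3,3],r/np.linalg.norm(r)
def atz(f,u,v,z):
    o,r=ray(f,u,v); return o+r*(z-o[2])/r[2]
def tri(*obs):
    A=np.zeros((3,3));b=np.zeros(3);L=[ray(*x) for x in obs]
    for o,r in L:
        P=np.eye(3)-np.outer(r,r);A+=P;b+=P@o
    x=np.linalg.solve(A,b);return x,[np.linalg.norm((np.eye(3)-np.outer(r,r))@(x-o)) for o,r in L]
def proj(f,p):
    d=np.load(f'pics/{f}.npz');T=np.linalg.inv(d['T']);q=T[:3,:3]@np.array(p,float)+T[:3,3]
    s=np.array([q[0],-q[1]])/-q[2]; s=s*(1+float(d['k'])*(s@s)); K=d['K']
    return K[:2,:2]@s+K[:2,2]
def tool():
    o=get_obs(); return np.array(o['ee_pos']),R.from_rotvec(o['orientation'])
E
python3 - <<'E'
from h import *
snap('scene','s0');snap('side','d0');snap('wrist','w0')
for n in('s0','d0'):
    d=np.load(f'pics/{n}.npz');print(d['T'].round(2),d['K'],d['k'])
print(get_obs()); print(ctrl.pinch_z, tool()[1].as_matrix().round(3))
E
```

```text
pics
[[ 3.00000e-01 -7.00000e-01  6.50000e-01  1.51083e+03]
 [ 9.50000e-01  2.10000e-01 -2.20000e-01 -2.85600e+02]
 [ 2.00000e-02  6.90000e-01  7.30000e-01  1.12712e+03]
 [ 0.00000e+00  0.00000e+00  0.00000e+00  1.00000e+00]] [[601.11238949   0.         322.75764024]
 [  0.         601.11238949 236.62624577]
 [  0.           0.           1.        ]] -0.001859970504544613
[[-9.9000e-01  1.0000e-01 -8.0000e-02  5.5325e+02]
 [-1.3000e-01 -7.3000e-01  6.7000e-01  6.5783e+02]
 [ 0.0000e+00  6.7000e-01  7.4000e-01  8.9048e+02]
 [ 0.0000e+00  0.0000e+00  0.0000e+00  1.0000e+00]] [[477.3913339    0.         319.61339519]
 [  0.         477.3913339  236.80921288]
 [  0.           0.           1.        ]] -0.08953213499775643
{'t': 0.15, 'qpos': array([ 1.17502037e+00,  4.23702291e-01,  1.63048330e+00, -2.20151605e-05,
        1.08860561e+00, -1.89811999e-02]), 'qvel': array([ 0.00019686, -0.002289  , -0.00206206,  0.00181207,  0.00044249,
        0.00040614]), 'joint_torque': array([-1.76750655e-04, -5.44986999e+01, -2.73921955e+01,  6.43826555e-02,
        2.04264256e-02, -9.92780701e-05]), 'ee_pos': array([229.77094914, 580.77558282, 222.06941255]), 'orientation': array([-5.88314256e-01, -3.08578300e+00,  1.84851932e-03]), 'ft_force': array([-0.24452967, -0.80316721,  0.41087123]), 'moment': array([0.03440129, 0.04624616, 0.03376477]), 'width': 87.65489264152589}
-18.700000000000003 [[-0.93   0.368 -0.   ]
 [ 0.368  0.93  -0.001]
 [ 0.    -0.001 -1.   ]]
```

View pics/s0.png

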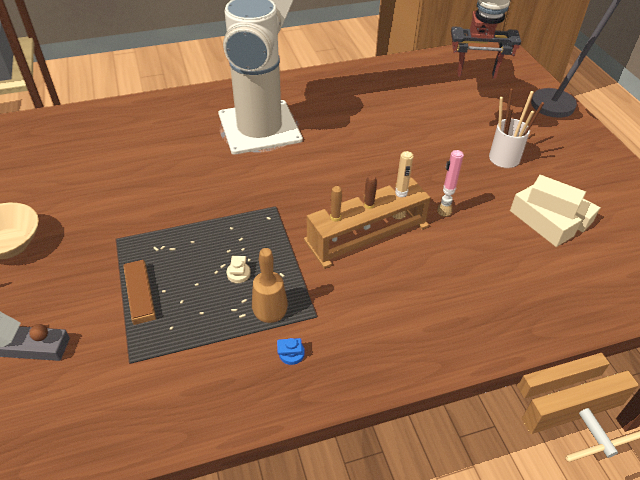

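View pics/d0.png

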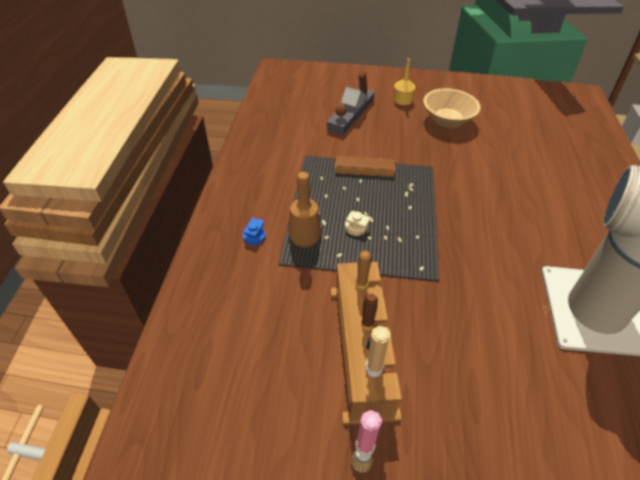

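The scene view shows the brush candidates: a light-wood grip in the rack at (405,170) and a pink look-alike beside it at (452,175). The carving candidates are the cream one on the mat at (238,268) and a blue one at (290,350). I choose the light-wood brush and the cream carving, and will check both in one close crop.

Run:
```python
import cv2,numpy as np
s=cv2.imread('pics/s0.png');d=cv2.imread('pics/d0.png')
a=cv2.resize(s[140:270,300:470],None,fx=4,fy=4,interpolation=cv2.INTER_CUBIC)[:, :400+280]
b=cv2.resize(d[240:430,325:415],None,fx=3,fy=3,interpolation=cv2.INTER_CUBIC)
cv2.imwrite('pics/c1.png',np.hstack([cv2.resize(a,(510,390)),cv2.resize(b,(185,390))]))
# scene: 3x origin (300,140); side 2.055x origin (325,240)
```

```text
(no output)
```

View pics/c1.png

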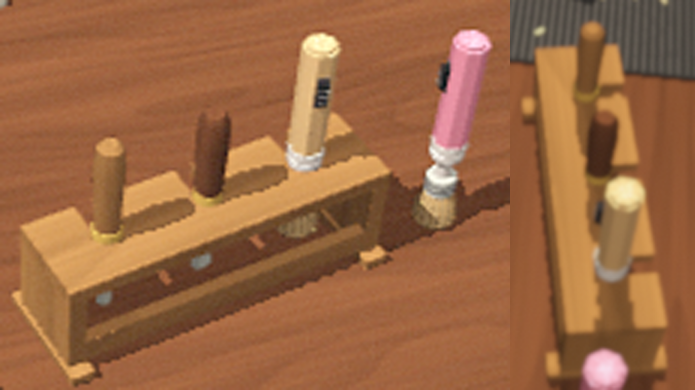

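The crop confirms the choice. The light-wood brush hangs in the rack's end slot, with its black button on the back side at scene (407,171). The pink look-alike stands outside the rack.

```bash
python3 - <<'E'
from h import *
np.set_printoptions(suppress=True,precision=1)
P=lambda n,*o:print(n,*tri(*o))
P('griptop',('s0',407,154.3),('d0',382.4,332.5))
print(atz('s0',407,154.3,226),atz('d0',382.4,332.5,226))
P('gLight',('s0',336.7,187.7),('d0',364,254.6))
P('gDark',('s0',370.7,177.3),('d0',371,297.4))
print('corners',atz('s0',323.3,236.7,100),atz('s0',429.3,195.3,100),atz('s0',307.3,216,100))
print('button',atz('s0',407.3,171.3,187))
P('carv',('s0',238,260),('d0',357,213)); print(atz('s0',238,260,47),atz('d0',357,213,47))
P('mallet',('s0',265.5,252),('d0',304,175))
E
python3 - <<'E'
import cv2,numpy as np
s=cv2.imread('pics/s0.png');d=cv2.imread('pics/d0.png')
cv2.imwrite('pics/c2.png',np.hstack([cv2.resize(s[235:295,210:270],(390,390),interpolation=cv2.INTER_CUBIC),cv2.resize(d[190:250,330:390],(390,390),interpolation=cv2.INTER_CUBIC)]))
E
```

```text
griptop [504.4 253.8 229.3] [np.float64(1.767247493192118), np.float64(1.7672474931921105)]
[502.7 256.4 226. ] [502.9 250.2 226. ]
gLight [542.4  68.6 200.5] [np.float64(0.8629712022884191), np.float64(0.8629712022885798)]
gDark [523.  160.1 193.4] [np.float64(1.0647183749709719), np.float64(1.0647183749709015)]
corners [590.3  22.4 100. ] [529.3 322.3 100. ] [513.3   5.9 100. ]
button [519.3 255.2 187. ]
carv [ 567.8 -180.9   59.9] [np.float64(1.244856968874092), np.float64(1.2448569688741666)]
[ 557.8 -179.    47. ] [ 567.2 -195.3   47. ]
mallet [ 690.3 -136.8  205. ] [np.float64(1.4699321979044904), np.float64(1.4699321979045146)]
```

View pics/c2.png

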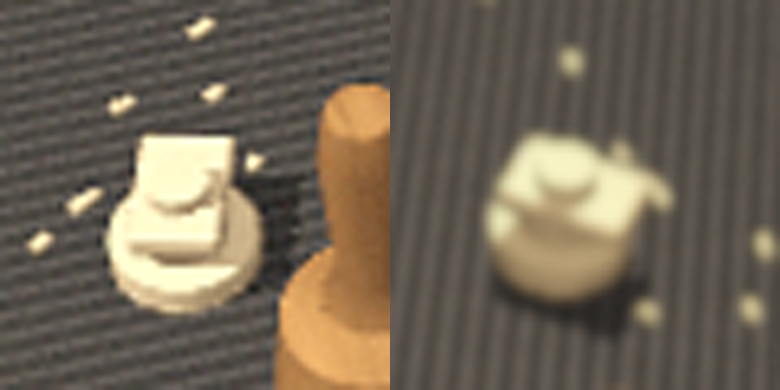

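The carving's small round top knob is at scene (237.7,263.5) and side (356.9,215.4). The rack geometry is consistent: the gouge-to-brush spacing is 189 mm against 190 expected, and the gouge tops are at z≈193–200.

```bash
cat >> h.py <<'E'
def go(p,yaw):
    """print tool-axis shift and rotvec to reach TCP p with tool down, tool y at world yaw (rad)"""
    t,r=tool(); y=np.array([np.cos(yaw),np.sin(yaw),0]); z=np.array([0,0,-1.]); x=np.cross(y,z)
    M=R.from_matrix(np.array([x,y,z]).T)
    print('t',(r.inv().apply(np.array(p)-t)).round(1),'rot',(r.inv()*M).as_rotvec().round(4))
E
python3 - <<'E'
from h import *
np.set_printoptions(suppress=True,precision=1)
t,r=tool();d=np.load('pics/w0.npz');T=d['T'];m=r.as_matrix()
print(m.T@(T[:3,3]-t)); print(m.T@T[:3,:3],d['K'][0,0])
print(tri(('s0',237.7,263.5),('d0',356.9,215.4)))
for y in(0.2,): go([495,252,310],y)
E
```

```text
[  82.5    0.  -163.1]
[[ 0.   1.   0.3]
 [ 1.  -0.   0. ]
 [ 0.   0.3 -1. ]] 348.2065882491263
(array([ 568. , -183.1,   48.8]), [np.float64(1.8155952178191392), np.float64(1.8155952178192147)])
t [-367.6 -208.2  -87.7] rot [-0.  0.  1.]
```

```bash
python3 -m jog '{"delta_rot":[[0,0,0],[0,0,0.15],[0,0,0.3],[0,0,0.45],[0,0,0.6]],"translation":[[0,0,-45],[-30,-15,-88],[-70,-40,-88],[-110,-62,-88],[-150,-85,-88]],"hand":[1,1,1,1,1]}'; python3 -c "
from h import *
go([495,252,310],0.2)"
```

```text
t: 0.65
ee_pos: [338.9, 445.6, 311.0]
orientation: [1.482, 2.77, 0.001]
ft_force: [-0.1, 0.3, -0.5]
width: 87.7
t [-247.7   22.4    1. ] rot [ 7.000e-04 -3.000e-04  3.885e-01]
```

```bash
python3 -m jog '{"delta_rot":[[0,0,0.13],[0,0,0.26],[0,0,0.39],[0,0,0.39],[0,0,0.39]],"translation":[[-48,4,0],[-96,8,0],[-144,13,0],[-190,17,0],[-225,22,0]],"hand":[1,1,1,1,1]}';python3 -m jog '{"delta_rot":[[0,0,0],[0,0,0],[0,0,0]],"translation":[[-20,0,0],[-22,0,0],[-22,0,0]],"hand":[1,1,1]}'; python3 -c "
from h import *
snap('wrist','w1');go([495,252,310],0.2)"
```

```text
t: 1.15
ee_pos: [483.4, 270.4, 310.6]
orientation: [1.985, 2.435, -0.001]
ft_force: [-0.4, 0.9, 0.1]
width: 87.9
t: 1.45
ee_pos: [486.6, 251.0, 310.5]
orientation: [-1.985, -2.435, 0.0]
ft_force: [0.1, 0.2, 0.3]
width: 87.9
t [-1.3  8.4  0.6] rot [-0.0003 -0.0003  0.0038]
```

View pics/w1.png

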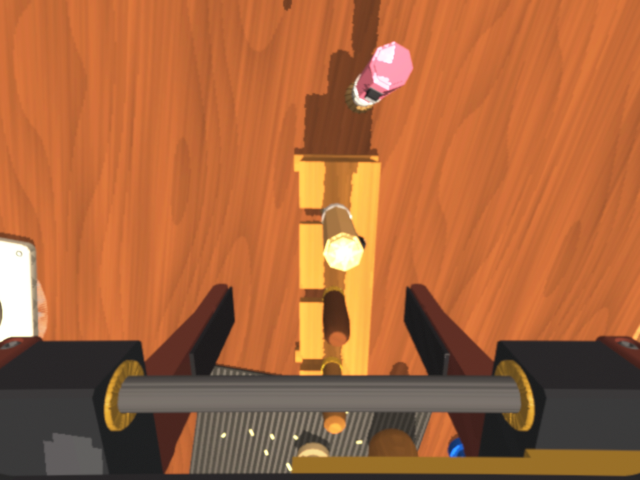

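The wrist view shows the rack aligned with the image and the brush's grip top at about (344,252), with the black button just to its right at (362,243). The pink brush is well clear at (385,70). I'll enlarge it for the button's heading.

Run:
```python
from h import *
np.set_printoptions(suppress=True,precision=1)
im=cv2.imread('pics/w1.png')
cv2.imwrite('pics/c3.png',cv2.resize(im[190:290,290:390],(600,600),interpolation=cv2.INTER_CUBIC))
print(atz('w1',344,252,226),tri(('w1',344,252),('s0',407,154.3),('d0',382.4,332.5)))
a=atz('w1',380,156,100);b=atz('w1',367,374,100);print(a,b,a-b, np.arctan2(-(a-b)[0],(a-b)[1]))
```

```text
[504.9 254.3 226. ] (array([504.4, 254.3, 229.2]), [np.float64(0.9209501270995119), np.float64(1.4316507295653236), np.float64(2.1678938960871794)])
[536.  325.1 100. ] [587.6  61.9 100. ] [-51.6 263.2   0. ] 0.19363712207709036
```

View pics/c3.png

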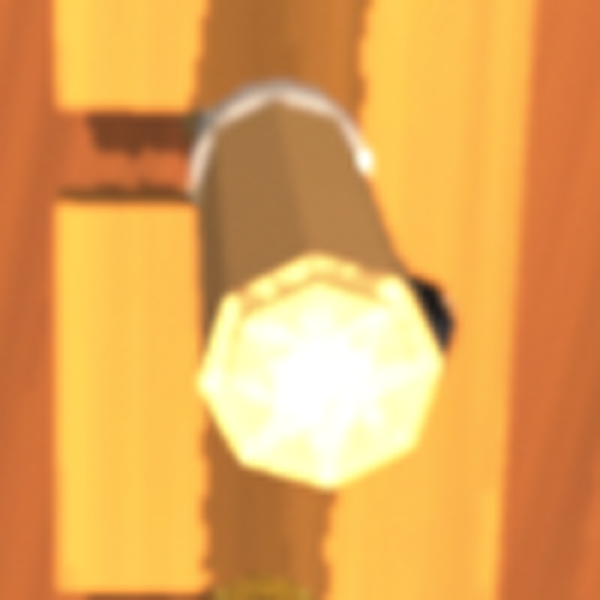

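Run:
```python
from h import *
np.set_printoptions(suppress=True,precision=1)
V=np.array([(442,355),(408,278),(320,253),(238,293),(200,383),(243,467),(330,488),(415,443)])/6+[290,190]
W=np.array([atz('w1',*v,226)[:2] for v in V]);c=W.mean(0);print(c,np.linalg.norm(W-c,axis=1))
# image order counterclockwise; world angle of each vertex
a=np.unwrap(np.arctan2(*(W-c).T[::-1]));print(np.degrees(a))
s=np.sign(a[1]-a[0]);off=np.mean(a-s*np.arange(8)*np.pi/4)
for f in(off+np.pi/8,off-np.pi/8):
    f0=f; d=np.array([np.cos(f),np.sin(f)]);n=np.array([-d[1],d[0]])
    for im,(ox,oy,k) in dict(w1=(290,190,6),s0=(300,140,3)).items():
        print('flat yaw',f,im,[ ((proj(im,[*(c+d*r+n*w),z])-[ox,oy])*k).round() for r,w,z in((20.5,-5,198),(20.5,5,198),(20.5,-5,176),(20.5,5,176))])
```

```text
[505.  254.4] [14.8 15.7 15.3 14.9 15.6 16.3 15.7 15.1]
[ 19.9  61.9 104.9 148.6 197.4 243.6 285.5 332.2]
flat yaw 0.6850209612150128 w1 [array([461., 271.]), array([429., 208.]), array([441., 231.]), array([412., 172.])]
flat yaw 0.6850209612150128 s0 [array([336.,  85.]), array([341.,  78.]), array([332., 106.]), array([338.,  99.])]
flat yaw -0.10037720218243551 w1 [array([439., 382.]), array([463., 316.]), array([421., 334.]), array([443., 273.])]
flat yaw -0.10037720218243551 s0 [array([317.,  90.]), array([329.,  88.]), array([314., 111.]), array([326., 109.])]
```

The octagon and scene button position fix the button's heading at world yaw ≈ −0.10. It predicts the button at crop (317–329, 88–111), and it was seen at (315–329, 80–108).

```bash
python3 -c "
from h import *
go([506,254.3,168.3],-0.1)"
```

```text
t [ -1.3  19.7 142.3] rot [-3.000e-04 -2.000e-04  3.038e-01]
```

```bash
python3 -m jog '{"delta_rot":[[0,0,0.14],[0,0,0.28],[0,0,0.304],[0,0,0.304],[0,0,0.304]],"translation":[[-0.6,10,0],[-1.3,19.7,0],[-1.3,19.7,30],[-1.3,19.7,70],[-1.3,19.7,110]],"hand":[1,1,1,1,1]}';python3 -m jog '{"delta_rot":[[0,0,0],[0,0,0],[0,0,0]],"translation":[[0,0,20],[0,0,32],[0,0,32]],"hand":[1,1,1]}'; python3 -c "
from h import *
im=snap('wrist','w2');go([506,254.3,168.3],-0.1);s=snap('scene','s2')
cv2.imwrite('pics/c4.png',np.hstack([im[:,100:500],cv2.resize(s[120:240,340:440],(400,480),interpolation=cv2.INTER_CUBIC)])[:,:,::-1])"
```

```text
t: 2.0
ee_pos: [506.1, 255.6, 200.0]
orientation: [2.327, 2.11, 0.003]
ft_force: [0.8, -0.1, 0.3]
width: 87.8
t: 2.3
ee_pos: [505.2, 254.5, 167.3]
orientation: [-2.328, -2.109, 0.004]
ft_force: [0.1, -1.0, -1.0]
width: 87.6
t [-0.4 -0.1  0.4] rot [-0.0004  0.0002  0.0011]
```

View pics/c4.png

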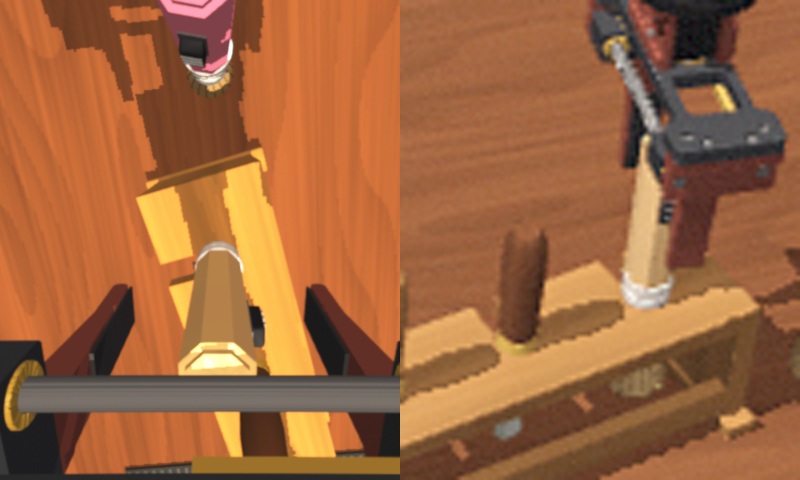

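The grip stands centred between the fingers, with the button at (257,325) facing the right-hand finger, and nothing is close to the gripper body. Closing.

```bash
python3 -m jog '{"delta_rot":[[0,0,0],[0,0,0],[0,0,0],[0,0,0],[0,0,0]],"translation":[[0,0,0],[0,0,0],[0,0,0],[0,0,0],[0,0,0]],"hand":[-1,-1,-1,-1,-1]}';python3 -m jog '{"delta_rot":[[0,0,0],[0,0,0],[0,0,0],[0,0,0],[0,0,0]],"translation":[[0,0,0],[0,0,0],[0,0,0],[0,0,0],[0,0,0]],"hand":[-1,-1,-1,-1,-1]}'
```

```text
t: 2.9
ee_pos: [506.5, 253.9, 168.9]
orientation: [2.33, 2.107, 0.001]
ft_force: [0.0, 0.8, 0.0]
width: 51.2
t: 3.4
ee_pos: [506.0, 254.0, 168.7]
orientation: [-2.329, -2.107, 0.001]
ft_force: [-1.8, 0.3, 2.8]
width: 27.8
```

```bash
python3 -m jog '{"delta_rot":[[0,0,0],[0,0,0],[0,0,0],[0,0,0]],"translation":[[0,0,0],[0,0,0],[0,0,0],[0,0,0]],"hand":[-1,-1,-1,-1]}'; python3 -c "
from h import *
im=snap('wrist','w3');s=snap('scene','s3');print(get_obs()['width'])
cv2.imwrite('pics/c5.png',np.hstack([cv2.resize(im[230:390,210:430],(400,480),interpolation=cv2.INTER_CUBIC),cv2.resize(s[130:220,365:440],(400,480),interpolation=cv2.INTER_CUBIC)])[:,:,::-1])"
```

```text
t: 3.8
ee_pos: [506.1, 253.9, 168.7]
orientation: [-2.33, -2.107, 0.001]
ft_force: [-3.1, 0.1, 5.0]
width: 28.0
27.977823594420737
```

View pics/c5.png

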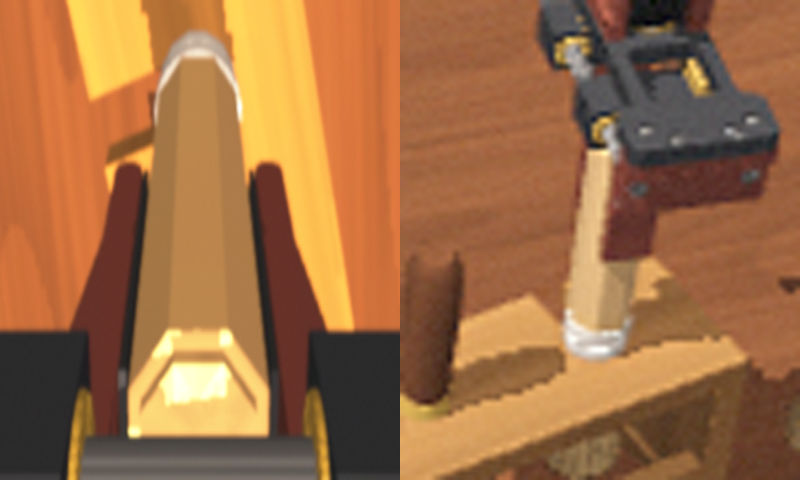

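Both pads sit flush on the flats, the button is hidden under the right-hand finger, and the collar is still seated on the board. I'll pull gently first and watch the force.

```bash
python3 -m jog '{"delta_rot":[[0,0,0],[0,0,0],[0,0,0],[0,0,0]],"translation":[[0,0,-4],[0,0,-8],[0,0,-12],[0,0,-12]],"hand":[-1,-1,-1,-1]}'; python3 -m jog '{"delta_rot":[[0,0,0],[0,0,0],[0,0,0]],"translation":[[0,0,-4],[0,0,-8],[0,0,-8]],"hand":[-1,-1,-1]}'
```

```text
t: 4.3
ee_pos: [506.8, 254.0, 181.2]
orientation: [2.329, 2.107, 0.002]
ft_force: [-0.0, 0.6, -1.8]
width: 28.1
t: 4.6
ee_pos: [506.6, 254.1, 189.3]
orientation: [2.33, 2.107, 0.001]
ft_force: [1.2, 0.3, -2.2]
width: 27.9
```

20 mm up at only 2 N, so the button is in and the grip is sliding.

```bash
python3 -m jog '{"delta_rot":[[0,0,0],[0,0,0],[0,0,0],[0,0,0],[0,0,0]],"translation":[[0,0,-10],[0,0,-20],[0,0,-30],[0,0,-40],[0,0,-50]],"hand":[-1,-1,-1,-1,-1]}'; python3 -m jog '{"delta_rot":[[0,0,0],[0,0,0],[0,0,0],[0,0,0],[0,0,0]],"translation":[[0,0,-4],[0,0,-8],[0,0,-11],[0,0,-13.5],[0,0,-13.5]],"hand":[-1,-1,-1,-1,-1]}'; python3 -c "
from h import *
im=snap('side','d4');s=snap('scene','s4');print(get_obs()['ft_force'],get_obs()['ee_pos'])
cv2.imwrite('pics/c6.png',np.hstack([cv2.resize(im[280:420,330:430],(350,490),interpolation=cv2.INTER_CUBIC),cv2.resize(s[110:250,340:440],(350,490),interpolation=cv2.INTER_CUBIC)])[:,:,::-1])"
```

```text
t: 5.1
ee_pos: [506.3, 254.0, 239.8]
orientation: [2.33, 2.108, 0.0]
ft_force: [-0.4, -0.6, -3.5]
width: 27.9
t: 5.6
ee_pos: [506.4, 254.0, 252.4]
orientation: [2.33, 2.108, 0.0]
ft_force: [0.4, 0.1, -2.3]
width: 27.9
[ 0.22976325 -0.82466188 -2.35948348] [506.20064601 253.9146664  252.00050809]
```

View pics/c6.png

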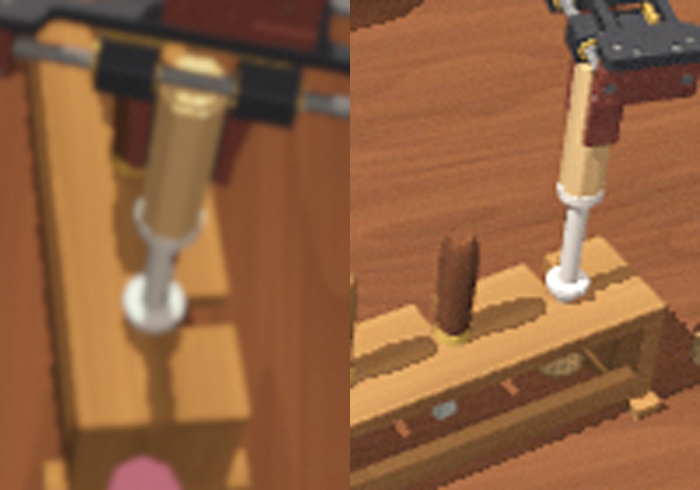

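The grip is up with the rod exposed. Friction may have lifted the rod with it, so I'll pull on until the ferrule meets the board, which makes full draw certain.

```bash
python3 -m jog '{"delta_rot":[[0,0,0],[0,0,0],[0,0,0]],"translation":[[0,0,-2],[0,0,-4],[0,0,-4]],"hand":[-1,-1,-1]}'; python3 -m jog '{"delta_rot":[[0,0,0],[0,0,0],[0,0,0]],"translation":[[0,0,-1],[0,0,-2],[0,0,-2]],"hand":[-1,-1,-1]}'
```

```text
t: 6.0
ee_pos: [506.4, 254.0, 256.4]
orientation: [2.33, 2.108, 0.0]
ft_force: [-0.3, 1.1, -1.8]
width: 28.2
t: 6.3
ee_pos: [506.3, 253.9, 257.7]
orientation: [-2.33, -2.108, 0.0]
ft_force: [0.1, 0.5, -7.1]
width: 27.9
```

Force rises at exactly 89 mm of travel (81 draw + 8 lift), so it's fully extended. Next I lower 4 mm to centre the collar and ferrule gap, then slide out along the rack's −x.

```bash
python3 -m jog '{"delta_rot":[[0,0,0],[0,0,0],[0,0,0],[0,0,0],[0,0,0]],"translation":[[0,0,2.5],[0,0,4.3],[-1.5,-4.8,4.3],[-3,-9.6,4.3],[-4.4,-14.3,4.3]],"hand":[-1,-1,-1,-1,-1]}'; python3 -m jog '{"delta_rot":[[0,0,0],[0,0,0],[0,0,0],[0,0,0],[0,0,0]],"translation":[[-1.5,-4.8,0],[-3,-9.6,0],[-4.5,-14.3,0],[-5.9,-19.1,0],[-7.4,-23.9,0]],"hand":[-1,-1,-1,-1,-1]}'
```

```text
t: 6.8
ee_pos: [491.1, 250.9, 254.0]
orientation: [-2.33, -2.108, 0.0]
ft_force: [-0.3, -0.1, -1.7]
width: 28.0
t: 7.3
ee_pos: [466.7, 246.0, 253.9]
orientation: [2.33, 2.108, 0.0]
ft_force: [1.1, 0.6, -3.0]
width: 28.1
```

Smooth, with no side force. Continuing out.

```bash
python3 -m jog '{"delta_rot":[[0,0,0],[0,0,0],[0,0,0],[0,0,0],[0,0,0]],"translation":[[-2.9,-9.6,0],[-5.9,-19.1,0],[-8.8,-28.7,0],[-11.8,-38.2,0],[-14.7,-47.8,0]],"hand":[-1,-1,-1,-1,-1]}'; python3 -m jog '{"delta_rot":[[0,0,0],[0,0,0],[0,0,0],[0,0,0]],"translation":[[0,0,0],[0,0,0],[0,0,-15],[0,0,-30]],"hand":[-1,-1,-1,-1]}'; python3 -c "
from h import *
go([400,100,310],-0.1);go([400,-180,330],-0.4)"
```

```text
t: 7.8
ee_pos: [417.2, 236.0, 253.9]
orientation: [2.33, 2.108, 0.0]
ft_force: [0.1, -0.1, -2.6]
width: 27.8
t: 8.2
ee_pos: [418.3, 236.2, 284.0]
orientation: [-2.33, -2.108, 0.001]
ft_force: [0.2, -0.3, -1.7]
width: 28.0
t [-137.3   -4.6  -26. ] rot [-0.0006  0.0005 -0.    ]
t [-415.9   23.3  -45.8] rot [-0.0005  0.0005  0.3   ]
```

```bash
python3 -m jog '{"delta_rot":[[0,0,0],[0,0,0],[0,0,0],[0,0,0],[0,0,0]],"translation":[[-15,-1,-10],[-40,-2,-20],[-70,-3,-30],[-105,-4,-36],[-140,-5,-36]],"hand":[-1,-1,-1,-1,-1]}'; python3 -m jog '{"delta_rot":[[0,0,0],[0,0,0],[0,0,0],[0,0,0],[0,0,0]],"translation":[[-35,2,0],[-70,4,0],[-105,6,0],[-140,8,0],[-175,10,0]],"hand":[-1,-1,-1,-1,-1]}'; python3 -m jog '{"delta_rot":[[0,0,0],[0,0,0],[0,0,0],[0,0,0],[0,0,0]],"translation":[[-30,2,0],[-60,4,0],[-80,6,0],[-90,8,0],[-95,10,0]],"hand":[-1,-1,-1,-1,-1]}'; python3 -c "
from h import *
go([566,-183,320],-0.1)"
```

```text
t: 8.7
ee_pos: [399.1, 95.6, 320.7]
orientation: [2.328, 2.107, 0.002]
ft_force: [0.0, -0.6, -2.7]
width: 28.0
t: 9.2
ee_pos: [390.8, -79.8, 320.0]
orientation: [2.33, 2.107, 0.0]
ft_force: [0.3, -0.7, -2.6]
width: 28.0
t: 9.7
ee_pos: [391.6, -174.2, 319.8]
orientation: [-2.331, -2.106, 0.0]
ft_force: [0.4, -0.4, -1.4]
width: 27.9
t [  8.9 174.3  -0.2] rot [-0.0002 -0.0001 -0.0016]
```

```bash
python3 -m jog '{"delta_rot":[[0,0,0],[0,0,0],[0,0,0],[0,0,0],[0,0,0]],"translation":[[2,30,0],[4,65,0],[6,100,0],[8,135,0],[9,160,0]],"hand":[-1,-1,-1,-1,-1]}'; python3 -m jog '{"delta_rot":[[0,0,0],[0,0,0],[0,0,0],[0,0,0]],"translation":[[0,10,4],[0,14,9],[0,14,13],[0,14,13]],"hand":[-1,-1,-1,-1]}'; python3 -c "
from h import *
s=snap('scene','s5');d=snap('side','d5');t,_=tool();print(t)
tip=t.copy();tip[2]-=227.7
for f in('s5','d5'):print(f,proj(f,tip).round(1),proj(f,[568,-183,47]).round(1))
cv2.imwrite('pics/c7.png',np.hstack([cv2.resize(s[180:300,190:290],(400,480),interpolation=cv2.INTER_CUBIC),cv2.resize(d[130:250,310:410],(400,480),interpolation=cv2.INTER_CUBIC)])[:,:,::-1])"
```

```text
t: 10.2
ee_pos: [554.2, -179.3, 319.6]
orientation: [-2.328, -2.109, -0.0]
ft_force: [-0.3, 0.1, -1.5]
width: 28.0
t: 10.6
ee_pos: [564.6, -181.3, 305.9]
orientation: [-2.328, -2.106, 0.002]
ft_force: [0.3, 0.4, -1.5]
width: 27.9
[ 565.14268771 -181.62318229  306.9297384 ]
s5 [236.4 253.4] [237.2 263.5]
d5 [358.2 207.6] [356.3 216.4]
```

View pics/c7.png

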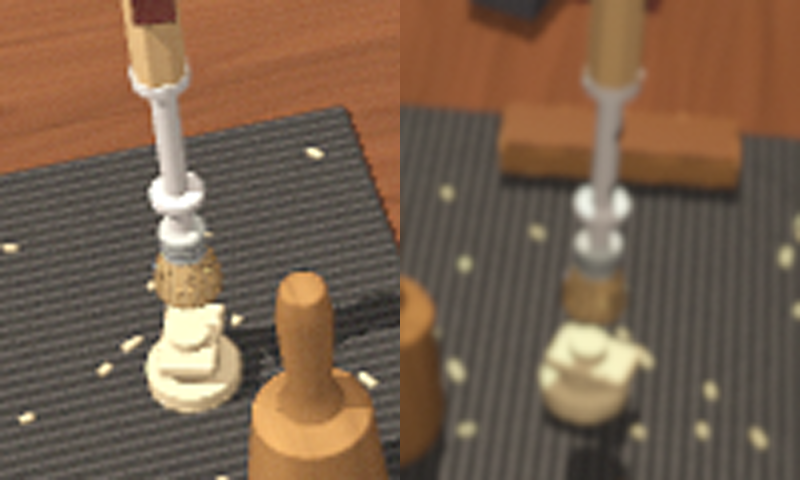

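The brush hangs upright over the carving. Its bristle end is at scene (237,256) and side (358,210), against the carving knob at scene (238,263) and side (357,217). The rod is fully drawn, with a clear gap to the carving, and the mallet and strop are well away. Computed offsets are ≈3 mm sideways and ≈31 mm above.

```bash
python3 -m jog '{"delta_rot":[[0,0,0],[0,0,0]],"translation":[[0,2,0],[0,2,0]],"hand":[-1,-1]}'; python3 -m jog '{"delta_rot":[[0,0,0],[0,0,0],[0,0,0]],"translation":[[0,0,0],[0,0,0],[0,0,0]],"hand":[-1,-1,-1]}'; python3 -c "
from h import *
print(ctrl.close_job())"
```

```text
t: 10.9
ee_pos: [568.2, -182.1, 307.4]
orientation: [2.329, 2.107, 0.001]
ft_force: [0.3, 0.1, -2.7]
width: 27.9
t: 11.2
ee_pos: [568.1, -181.9, 306.9]
orientation: [2.33, 2.108, 0.0]
ft_force: [-0.6, -0.5, -1.6]
width: 28.0
the job is handed in; nothing more can be done
None
```

I handed the job in at 11.2 s of the 61 s allowed, with the brush held upright and fully extended above the limewood carving.

- **Grip:** I squeezed the grip across the button and drew it up until the ferrule met the board. That took 89 mm of travel, 81 mm of draw plus 8 mm of lift, and about 7 N. The brush then slid out of its slot with no noticeable side force.
- **Final position:** The bristle tip works out at about 32 mm above the carving's top and within about 3 mm sideways. That comes from the arm's pose, and the pictures taken just before a last 2 mm nudge agreed with it. The last force readings were only the brush's weight.
- **Surroundings:** In those pictures the carving was in its original place and the mallet and strop block looked undisturbed. I did not look at the gouges again after leaving the rack.
- **One disagreement:** The gripper read 28.0 mm when closed, while a pressed button should give about 29.5 mm. I put that down to soft pads, because the grip slid freely at 2–3.5 N, including past the first stop.

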